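# Load the bingo daubers into the table rack in seating order

## Robot

A 6-joint arm with a two-finger parallel gripper is mounted at the origin on the work surface. World frame = base frame: x ahead of the robot, y to its left, z up, the work surface at z = 0. Lengths are in m, angles in rad, forces in N, time in s.
With the tool pointing down it reaches from about 0.275 to 0.75 m from the base axis. Payload 10.2 kg.
Tool frame: the origin (TCP) lies midway between the tips of the shut fingers; the grasp point (between the pads) lies 19 mm behind it; z points along the fingers, y is the direction in which the jaws open and shut (so a half turn about z gives the same grasp; the last joint's range is limited). The gripper opens to 85 mm and grips with 20 to 120 N. Pads are 22 mm wide; open, the fingers measure 114 mm over their backs; the gripper's body (76 mm by 85 mm) begins 54 mm behind the grasp point. The pads swing forward as they close: fully open they stand 13 mm farther back than shut.
Start: joints at [-1.328, 0.313, 1.498, -0, 1.331, -0.223], TCP at [0.236, -0.469, 0.231] pointing down, gripper open.
Joint ranges: [-2.94, 2.94], [-0.97, 2.17], [0.19, 2.56], [-1.23, 4.37], [0.02, 3.11], [-2.88, 2.88]. Speed limits (rad/s): [2.39, 2.39, 3.01, 3.14, 3.14, 3.14].

## Interface

Orientations are given as a 3x3 rotation matrix whose columns are the frame's x, y, z axes.
In Python, from plant import robot gives the robot as it stands.
- The arm moves only by the tool move_arm, never from a script. Its argument "increments" is one flat list of numbers, 7 for each row, row after row: the shift along the tool's x, y, z each as a share of 20 mm, from -1 to 1, then the turn, a rotation vector about the tool's x, y, z each as a share of 0.08 rad, from -1 to 1, then the closure, from -1 (fully open) to 1 (shut). In form: [dx, dy, dz, ax, ay, az, fingers, dx, dy, dz, ax, ay, az, fingers, ...]. A call has 1 to 10 rows; each row shifts and turns the commanded pose from where the row before left it, along the tool's axes as they then stand; what a row does not reach is not made up. A row lasts 1/10 s, in which the tool goes at most 50 mm and 8.59 degrees, less where a joint would pass 70% of its speed; a pose out of reach is approached as far as the arm can. A call with a number of a shift or a turn outside -1 to 1 is refused whole. A call with a gripper value outside its range is refused whole. The fingers move at their own pace and stop on an object; "grip_force" is the grip in N (left out, the last holds). Time passes only in rows, so rows that do not move let the fingers close. It gives the time, the measured TCP pose, the force and the opening at its end, in the units of the state.
- robot.read_state(): the state, without advancing time (a new reading comes with each control period).
- robot.get_image(name): name is "side" or "top"; returns (picture, depth): 480x640x3 uint8, blue, green, red; 480x640 float32, m along the optical axis (not along the pixel's ray), 0 where there is no reading.
- robot.calibration(name): a dict with "K" (3x3 intrinsics, pixels), "k1" (the pictures are not rectified: a ray, as slopes to the right and down, at radius r is drawn at 1 + k1 r^2 times it, then the intrinsics apply), "R" (3x3) and "t" (3): a world point X has camera coordinates R X + t. Camera axes: x right, y down, z forward; pixel columns grow to the right and rows downward; lengths in m; the calibration is good to about 2 mm. A picture is of the moment at which its call begins. calibration takes no time and is no camera call.
- robot.hand_in(): hands the job in, once; it reports no verdict.
The state is a dict: "clock": time; "joints": joint angles; "qd": joint speeds; "joint_torque": joint torques, N m; "tool_pos": TCP position; "orientation": TCP orientation; "contact_force": force on the tool from outside, world axes, zero at the start; "moment": the same for the moment, N m; "finger_gap": finger opening in m.
Only numpy, scipy, OpenCV 4.12 (cv2) and the standard library are available. Lean on these libraries where they do the work, as an engineer would, in place of code of your own. Each camera call takes 0.05 s, during which the arm holds its last target. There are 200 camera calls.

## Task

Game time: move the four bingo daubers from the black rack with the coloured rings into the empty white rack, one in each well, keeping exactly the same left-to-right order (the order in which the players sit, which the coloured rings go on showing), left and right as seen from the robot. Each must stand upright on the floor of its well; do not tip any over on the way, and leave the mug and the eraser where they are.

Things in the scene. Friction and masses are not known exactly. Their poses are not given: they have to be found in the camera images.
- red_dauber (a point): red bingo dauber: closed upright round bottle, red with a white label band, 120 mm tall, 65 g, loose; body 38 mm across; cap 35 mm across from 77 to 120 mm up (straight to 113), grip it there. Stands on the floor of a 52 mm well of the black rack, neighbours 68 mm apart. Point: its centre, 60 mm above its flat foot, 73 mm above the table when in a well; z up its axis, yaw means nothing.
- blue_dauber (a point): blue bingo dauber: closed upright round bottle, blue with a white label band, 120 mm tall, 65 g, loose; body 38 mm across; cap 35 mm across from 77 to 120 mm up (straight to 113), grip it there. Stands on the floor of a 52 mm well of the black rack, neighbours 68 mm apart. Point: its centre, 60 mm above its flat foot, 73 mm above the table when in a well; z up its axis, yaw means nothing.
- green_dauber (a point): green bingo dauber: closed upright round bottle, green with a white label band, 120 mm tall, 65 g, loose; body 38 mm across; cap 35 mm across from 77 to 120 mm up (straight to 113), grip it there. Stands on the floor of a 52 mm well of the black rack, neighbours 68 mm apart. Point: its centre, 60 mm above its flat foot, 73 mm above the table when in a well; z up its axis, yaw means nothing.
- yellow_dauber (a point): yellow bingo dauber: closed upright round bottle, yellow with a white label band, 120 mm tall, 65 g, loose; body 38 mm across; cap 35 mm across from 77 to 120 mm up (straight to 113), grip it there. Stands on the floor of a 52 mm well of the black rack, neighbours 68 mm apart. Point: its centre, 60 mm above its flat foot, 73 mm above the table when in a well; z up its axis, yaw means nothing.
- ring_red: flat red ring, 64 mm outside, 1 mm thick, stuck round one well of the black rack; the red dauber stands in it at the start, so the four rings go on showing the original order. Origin: on the well's axis at the deck, 45 mm above the table. Does not move.
- ring_blue: flat blue ring, 64 mm outside, 1 mm thick, stuck round one well of the black rack; the blue dauber stands in it at the start, so the four rings go on showing the original order. Origin: on the well's axis at the deck, 45 mm above the table. Does not move.
- ring_green: flat green ring, 64 mm outside, 1 mm thick, stuck round one well of the black rack; the green dauber stands in it at the start, so the four rings go on showing the original order. Origin: on the well's axis at the deck, 45 mm above the table. Does not move.
- ring_yellow: flat yellow ring, 64 mm outside, 1 mm thick, stuck round one well of the black rack; the yellow dauber stands in it at the start, so the four rings go on showing the original order. Origin: on the well's axis at the deck, 45 mm above the table. Does not move.
- ring_rack: the rack the daubers start in: black plastic block with grey end cheeks and a coloured ring round each well; mm: 290 long (y) x 78 deep (x), deck 45 up (end cheeks 51), fixed. Four round wells, 52 wide, 32 deep (floor 13 above the table), centres at x = 0, y = +102, +34, -34, -102: first to fourth from the left. Origin: centre of underside; x away from the robot, y to its left, z up, turned up to 0.35 rad about z.
- plain_rack: the rack to fill: white plastic block with grey end cheeks and no rings, empty at the start; mm: 290 long (y) x 78 deep (x), deck 45 up (end cheeks 51), fixed. Four round wells, 52 wide, 32 deep (floor 13 above the table), centres at x = 0, y = +102, +34, -34, -102: first to fourth from the left. Origin: centre of underside; x away from the robot, y to its left, z up, turned up to 0.35 rad about z.
- mug_mid (a point): white ceramic mug, 82 mm wide plus handle, 95 mm tall, standing on the table beyond the racks; the point is its centre, 48 mm up. A bystander.
- eraser_mid (a point): blue dry-wipe eraser with a grey felt underside, 115 x 55 x 32 mm, lying on the table beyond the racks, long side along its y; the point is its centre, 16 mm up. A bystander.
Not all that is in view belongs to the job. Of the things that look like the part that bears yellow_dauber, the middle-sized one is meant.

How it is judged:
At the end, for the whole second after the job is handed in: Counted from the left, each dauber is in the white rack's well of the same number as its colour's ring has in the black rack: within 12 mm of the well's centre along each rack axis, its foot within 6 mm of the well floor, upright within 0.12 rad, and at rest (below 20 mm/s) (((y of ring_red in the frame of ring_rack between 0.087 and 0.117 m and y of red_dauber in the frame of plain_rack between 0.09 and 0.114 m) or (y of ring_red in the frame of ring_rack between 0.019 and 0.049 m and y of red_dauber in the frame of plain_rack between 0.022 and 0.046 m) or (y of ring_red in the frame of ring_rack between -0.049 and -0.019 m and y of red_dauber in the frame of plain_rack between -0.046 and -0.022 m) or (y of ring_red in the frame of ring_rack between -0.117 and -0.087 m and y of red_dauber in the frame of plain_rack between -0.114 and -0.09 m)) and x of red_dauber in the frame of plain_rack between -0.012 and 0.012 m and z of red_dauber in the frame of plain_rack between 0.067 and 0.079 m and angle between each of red_dauber, blue_dauber, green_dauber, yellow_dauber's own z axis and vertical below 0.12 rad and linear speed of each of dauber_red, dauber_blue, dauber_green, dauber_yellow below 0.02 m/s and ((y of ring_blue in the frame of ring_rack between 0.087 and 0.117 m and y of blue_dauber in the frame of plain_rack between 0.09 and 0.114 m) or (y of ring_blue in the frame of ring_rack between 0.019 and 0.049 m and y of blue_dauber in the frame of plain_rack between 0.022 and 0.046 m) or (y of ring_blue in the frame of ring_rack between -0.049 and -0.019 m and y of blue_dauber in the frame of plain_rack between -0.046 and -0.022 m) or (y of ring_blue in the frame of ring_rack between -0.117 and -0.087 m and y of blue_dauber in the frame of plain_rack between -0.114 and -0.09 m)) and x of blue_dauber in the frame of plain_rack between -0.012 and 0.012 m and z of blue_dauber in the frame of plain_rack between 0.067 and 0.079 m and ((y of ring_green in the frame of ring_rack between 0.087 and 0.117 m and y of green_dauber in the frame of plain_rack between 0.09 and 0.114 m) or (y of ring_green in the frame of ring_rack between 0.019 and 0.049 m and y of green_dauber in the frame of plain_rack between 0.022 and 0.046 m) or (y of ring_green in the frame of ring_rack between -0.049 and -0.019 m and y of green_dauber in the frame of plain_rack between -0.046 and -0.022 m) or (y of ring_green in the frame of ring_rack between -0.117 and -0.087 m and y of green_dauber in the frame of plain_rack between -0.114 and -0.09 m)) and x of green_dauber in the frame of plain_rack between -0.012 and 0.012 m and z of green_dauber in the frame of plain_rack between 0.067 and 0.079 m and ((y of ring_yellow in the frame of ring_rack between 0.087 and 0.117 m and y of yellow_dauber in the frame of plain_rack between 0.09 and 0.114 m) or (y of ring_yellow in the frame of ring_rack between 0.019 and 0.049 m and y of yellow_dauber in the frame of plain_rack between 0.022 and 0.046 m) or (y of ring_yellow in the frame of ring_rack between -0.049 and -0.019 m and y of yellow_dauber in the frame of plain_rack between -0.046 and -0.022 m) or (y of ring_yellow in the frame of ring_rack between -0.117 and -0.087 m and y of yellow_dauber in the frame of plain_rack between -0.114 and -0.09 m)) and x of yellow_dauber in the frame of plain_rack between -0.012 and 0.012 m and z of yellow_dauber in the frame of plain_rack between 0.067 and 0.079 m); the robot touches nothing.
It fails at once if a dauber is tipped over (leans more than 50 degrees) (angle between any of red_dauber, blue_dauber, green_dauber, yellow_dauber's own z axis and vertical above 0.87 rad).
It fails at once if the mug is pushed more than 20 mm (distance of mug_mid from where it was at the start of the episode above 0.02 m).
It fails at once if the eraser is pushed more than 20 mm (distance of eraser_mid from where it was at the start of the episode above 0.02 m).
It also fails if it takes over 106 s, if anything falls off the work surface, if the arm or the gripper's body presses on something with over 40 N, if the wrist force passes 120 N, or if a joint passes its speed limit or range.

## Working session

There is one attempt and no reset: what is moved stays moved. The work goes in short steps, Python scripts to look and compute and a tool call to move; the robot and the scene stay as the last step left them, time stands still between calls to the robot, and variables do not carry over. Pictures are saved under pics/ and viewed, about 12 in all and at most 16, crops included, and the job is handed in when it is done.

Besides the shell and the picture viewer there is one more tool, called as name(argument=value, ...) on one line, values as JSON. move_arm: Moves the arm, as the interface text tells. Shift numbers are shares of 20 mm and turn numbers shares of 0.08 rad, none past 1 either way. Its arguments: {"type":"object","properties":{"increments":{"type":"array"},"grip_force":{"type":"number"}},"required":["increments"]}

```bash
ls; mkdir -p pics; cat > h.py <<'E'
import numpy as np, cv2
from plant import robot
def ray(name,px):
    c=robot.calibration(name);K=np.array(c["K"]);
    D=np.array([c["k1"],0,0,0.])
    p=cv2.undistortPoints(np.array(px,float).reshape(-1,1,2),K,D).reshape(-1,2)
    R=np.array(c["R"]);t=np.array(c["t"])
    d=np.c_[p,np.ones(len(p))]@R
    return -R.T@t,d
def onplane(name,px,z):
    o,d=ray(name,px); return o+d*((z-o[2])/d[:,2])[:,None]
def proj(name,X):
    c=robot.calibration(name);R=np.array(c["R"]);t=np.array(c["t"],float)
    return cv2.projectPoints(np.array(X,float).reshape(-1,1,3),cv2.Rodrigues(R)[0],t,np.array(c["K"]),np.array([c["k1"],0,0,0.]))[0].reshape(-1,2)
E
python3 - <<'E'
from h import *
for n in("top","side"):
    im,d=robot.get_image(n);cv2.imwrite(f"pics/{n}0.png",im);np.save(f"{n}0.npy",d)
    c=robot.calibration(n);print(n,c["k1"],np.round(c["K"],1).tolist(),np.round(-np.array(c["R"]).T@np.array(c["t"]),3),np.round(c["R"],2).tolist())
s=robot.read_state();print(s)
E
```

```text
pics
top 0.0514180195378558 [[594.9, 0.0, 330.2], [0.0, 594.9, 237.7], [0.0, 0.0, 1.0]] [ 0.551 -0.     1.143] [[0.01, -1.0, 0.01], [-1.0, -0.01, -0.09], [0.09, -0.01, -1.0]]
side -0.10987659824498293 [[590.6, 0.0, 318.3], [0.0, 590.6, 239.9], [0.0, 0.0, 1.0]] [ 0.466 -0.776  0.78 ] [[0.98, -0.2, 0.0], [-0.14, -0.66, -0.74], [0.15, 0.72, -0.67]]
{'clock': 0.1, 'joints': array([-1.32840486e+00,  3.13393485e-01,  1.49833075e+00, -5.18165831e-06,
        1.33102245e+00, -2.23425532e-01]), 'qd': array([ 4.50565171e-06,  4.93803927e-04, -1.03898998e-03,  1.04342020e-03,
        5.55614296e-04, -1.38278446e-03]), 'joint_torque': array([ 3.47547757e-03, -4.12898290e+01, -2.60142946e+01, -2.11023594e-04,
        3.03400862e-03, -2.29094235e-05]), 'tool_pos': array([ 0.23572606, -0.46885267,  0.23080403]), 'orientation': array([[ 8.93454386e-01,  4.49153849e-01, -2.81883292e-04],
       [ 4.49153868e-01, -8.93453720e-01,  1.11909030e-03],
       [ 2.50794039e-04, -1.12646511e-03, -9.99999334e-01]]), 'contact_force': array([ 0.35811266, -0.07893158, -0.44808474]), 'moment': array([-0.02823975, -0.01715882,  0.04464732]), 'finger_gap': 0.08577404594913597}
```

View pics/top0.png

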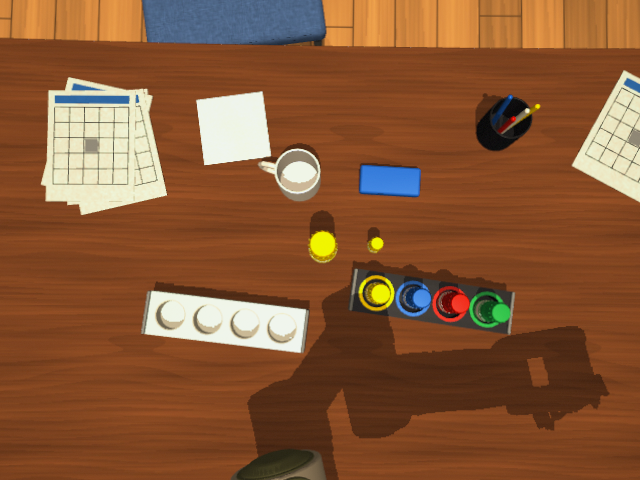

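View pics/side0.png

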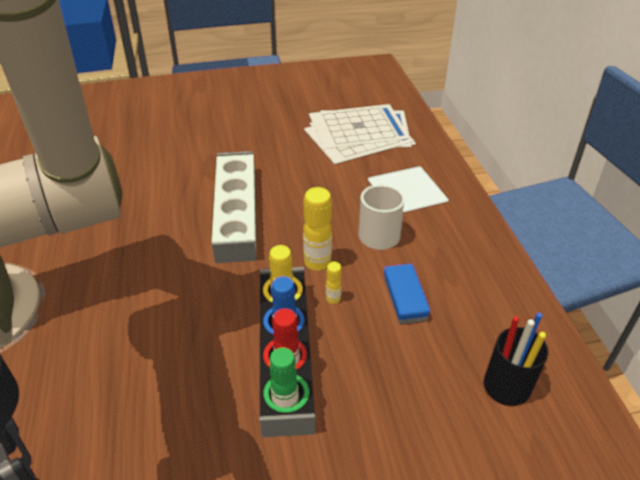

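The top view shows the black rack left to right as yellow (376,292), blue (415,298), red (453,303), green (492,310). The empty white rack spans x 145–307, with wells at about (173,314), (209,319), (246,323) and (283,328). The loose big yellow (322,245) and small yellow (376,244) are distractors. Next I'll measure caps and racks.

```bash
cat > meas.py <<'E'
from h import *
def cloud(n,d):
    v,u=np.mgrid[:480,:640]
    o,r=ray(n,np.c_[u.ravel(),v.ravel()])
    return (o+r*d.reshape(-1,1)).reshape(480,640,3)
HUE={"yellow":(22,36),"blue":(100,120),"red":None,"green":(45,85)}
def colmask(im,c):
    h,s,v=cv2.split(cv2.cvtColor(im,cv2.COLOR_BGR2HSV))
    hm=((h<7)|(h>172)) if c=="red" else (h>=HUE[c][0])&(h<=HUE[c][1])
    return hm&(s>120)&(v>70)
def blobs(m,amin=15):
    n,l,st,ce=cv2.connectedComponentsWithStats(m.astype(np.uint8))
    return [(l==i,st[i,4],ce[i]) for i in range(1,n) if st[i,4]>=amin]
E
python3 - <<'E'
from meas import *
im=cv2.imread("pics/top0.png");d=np.load("top0.npy");P=cloud("top",d);z=P[...,2]
print("table z",np.median(z[380:450,20:200]))
for c in HUE:
    for hi,lab in((z>0.115)&(z<.15),"cap"),((z>.03)&(z<.055),"deck"):
        for b,a,ce in blobs(colmask(im,c)&hi&(d>0)):
            q=P[b];(cx,cy),r=cv2.minEnclosingCircle(np.argwhere(b)[:,::-1].astype(np.float32))
            print(c,lab,a,ce.round(1),"z",np.median(q[:,2]).round(4),"circ",onplane("top",[(cx,cy)],.133 if lab=="cap" else .045).round(4)[0,:2],"cent",onplane("top",[ce],.133 if lab=="cap" else .045).round(4)[0,:2],round(r,1))
for b,a,ce in blobs(colmask(im,"yellow")&(d>0)): print("y",a,ce.round(),"maxz",np.percentile(P[b][:,2],95).round(3),np.median(P[b],0).round(3))
# white rack deck
hsv=cv2.cvtColor(im,cv2.COLOR_BGR2HSV)
for nm,reg in(("white",(slice(280,365),slice(130,320))),("black",(slice(255,345),slice(340,525)))):
    m=np.zeros((480,640),bool);m[reg]=(z[reg]>.035)&(z[reg]<.055)
    m=max(blobs(m),key=lambda t:t[1])[0]
    cs,_=cv2.findContours(m.astype(np.uint8),cv2.RETR_EXTERNAL,cv2.CHAIN_APPROX_NONE)
    w=onplane("top",cs[0].reshape(-1,2),.047)[:,:2]
    print(nm,cv2.minAreaRect((w*1000).astype(np.float32)),np.median(z[m]).round(4))
m=np.zeros((480,640),bool);m[280:365,130:320]=z[280:365,130:320]<.028
deck=np.zeros((480,640),np.uint8);
for b,a,ce in blobs(m): print("hole?",a,ce.round(1),np.median(z[b]).round(4),onplane("top",[ce],.013)[0,:2].round(4))
E
```

```text
table z 0.0002317710871974077
yellow cap 25 [530.6 111.2] z 0.1414 circ [ 0.8607 -0.3513] cent [ 0.8621 -0.3515] 4.9
yellow cap 34 [322.4 255.6] z 0.1444 circ [0.6153 0.0055] cent [0.6075 0.0047] 12.0
yellow cap 342 [379.9 293. ] z 0.1329 circ [ 0.5458 -0.0933] cent [ 0.5455 -0.0934] 10.6
yellow deck 29 [371.1 246.8] z 0.0428 circ [ 0.6333 -0.0892] cent [ 0.6299 -0.0849] 6.5
yellow deck 429 [376.  292.9] z 0.0461 circ [ 0.5454 -0.0943] cent [ 0.5451 -0.0944] 18.3
blue cap 48 [507.6 100.3] z 0.1374 circ [ 0.8815 -0.3111] cent [ 0.8811 -0.3121] 6.4
blue cap 345 [420.3 297.5] z 0.1329 circ [ 0.5387 -0.1616] cent [ 0.539  -0.1617] 10.8
blue deck 1436 [390.  179.9] z 0.0327 circ [ 0.7555 -0.1192] cent [ 0.7558 -0.1192] 31.8
blue deck 312 [409.5 298.9] z 0.0461 circ [ 0.5367 -0.1622] cent [ 0.5351 -0.1558] 18.0
red cap 34 [508.6 122.4] z 0.135 circ [ 0.8412 -0.3127] cent [ 0.8421 -0.3136] 4.4
red cap 364 [458.3 302.5] z 0.1324 circ [ 0.5315 -0.2251] cent [ 0.5315 -0.2256] 11.1
red deck 342 [446.6 304.6] z 0.0461 circ [ 0.528  -0.2304] cent [ 0.5256 -0.2239] 18.7
green cap 363 [498.9 312.6] z 0.1328 circ [ 0.5159 -0.2928] cent [ 0.5156 -0.2935] 11.4
green deck 281 [483.  308.1] z 0.0461 circ [ 0.5189 -0.2971] cent [ 0.5202 -0.2902] 18.2
y 89 [529. 112.] maxz 0.162 [ 0.862 -0.351  0.141]
y 738 [322. 246.] maxz 0.163 [0.622 0.005 0.159]
y 185 [375. 244.] maxz 0.083 [ 0.633 -0.09   0.079]
y 884 [377. 293.] maxz 0.135 [ 0.545 -0.092  0.049]
white ((490.684814453125, 180.29742431640625), (298.1797180175781, 79.7314682006836), 83.71458435058594) 0.0454
black ((531.9995727539062, -196.07052612304688), (297.3157653808594, 79.53656768798828), 82.49282836914062) 0.0458
hole? 8894 [224.2 322.8] 0.0004 [0.4857 0.1877]
hole? 582 [171.2 314.3] 0.0136 [0.5006 0.2867]
hole? 590 [207.7 318.7] 0.0137 [0.493  0.2187]
hole? 610 [244.8 322.7] 0.0135 [0.4863 0.1491]
hole? 597 [282.  327.2] 0.0134 [0.4786 0.0793]
```

move_arm(increments=[0, 0, 0, 0, 0, -1, -1, 0, 0, 0, 0, 0, -1, -1, 0, 0, 0, 0, 0, -1, -1, 0, 0, 0, 0, 0, -1, -1, 0, 0, 0, 0, 0, -1, -1, 0, 0, 0, 0, 0, -1, -1, 0, 0, 0, 0, 0, -1, -1, 0, 0, 0, 0, 0, -1, -1, 0, 0, 0, 0, 0, -1, -1, 0, 0, 0, 0, 0, -1, -1], grip_force=40)

```text
clock: 1.1
tool_pos: [0.2358, -0.4689, 0.2309]
orientation: [[0.297, 0.955, -0.0], [0.955, -0.297, 0.001], [0.001, -0.0, -1.0]]
contact_force: [0.0, 0.0, 0.2]
finger_gap: 0.0854
```

move_arm(increments=[0, 0, 0, 0, 0, -1, -1, 0, 0, 0, 0, 0, -1, -1, 0, 0, 0, 0, 0, -0.18, -1, 0.8, 1, 0, 0, 0, 0, -1, 0.8, 1, 0, 0, 0, 0, -1, 0.8, 1, 0, 0, 0, 0, -1, 0.8, 1, 0, 0, 0, 0, -1, 0.8, 1, 0, 0, 0, 0, -1, 0.8, 1, 0, 0, 0, 0, -1, 0.8, 1, 0, 0, 0, 0, -1])

```text
clock: 2.1
tool_pos: [0.39, -0.3755, 0.2311]
orientation: [[0.132, 0.991, -0.0], [0.991, -0.132, 0.0], [0.0, -0.0, -1.0]]
contact_force: [-0.1, -0.7, -0.7]
finger_gap: 0.0855
```

```bash
cat > to.py <<'E'
import sys
from h import *
T=dict(green=(.5158,-.2930),red=(.5315,-.2255),blue=(.5387,-.1616),yellow=(.5458,-.0933),W1=(.5016,.2817),W2=(.4943,.2141),W3=(.4869,.1465),W4=(.4796,.0789))
s=robot.read_state();R=np.array(s["orientation"]);p=np.array(s["tool_pos"])
xa=np.arctan2(R[1,0],R[0,0]);print("t",s["clock"],"p",p.round(4),"xang",xa.round(3),"tilt",R[:2,2].round(4),"gap",s["finger_gap"].round(4),"F",np.round(s["contact_force"],1))
for a in sys.argv[1:]:
    n,z=a.split(",");t=np.r_[T[n],float(z)]
    des=np.pi/2-(.131 if n[0]!="W" else .108)
    print(a,"units of 20mm in tool:",((R.T@(t-p))/.02).round(2),"turn units",-round((des-xa)/.08,2))
E
python3 to.py green,.23 green,.09
```

```text
Traceback (most recent call last):
  File "to.py", line 5, in <module>
    xa=np.arctan2(R[1,0],R[0,0]);print("t",s["clock"],"p",p.round(4),"xang",xa.round(3),"tilt",R[:2,2].round(4),"gap",s["finger_gap"].round(4),"F",np.round(s["contact_force"],1))
                                                                                                                      ^^^^^^^^^^^^^^^^^^^^^
AttributeError: 'float' object has no attribute 'round'
```

```bash
sed -i 's/s\["finger_gap"\].round(4)/round(s["finger_gap"],4)/' to.py; python3 to.py green,.23 green,.09
```

```text
t 2.1 p [ 0.39   -0.3755  0.2311] xang 1.438 tilt [-0.0003  0.0004] gap 0.0855 F [-0.1 -0.7 -0.7]
green,.23 units of 20mm in tool: [4.92 5.69 0.05] turn units -0.02
green,.09 units of 20mm in tool: [4.92 5.69 7.05] turn units -0.02
```

move_arm(increments=[0.82, 0.95, 0, 0, 0, 0, -1, 0.82, 0.95, 0, 0, 0, 0, -1, 0.82, 0.95, 0, 0, 0, 0, -1, 0.82, 0.95, 0, 0, 0, 0, -1, 0.82, 0.95, 0, 0, 0, 0, -1, 0.82, 0.94, 0, 0, 0, 0, -1, 0, 0, 1, 0, 0, 0, -1, 0, 0, 1, 0, 0, 0, -1, 0, 0, 1, 0, 0, 0, -1, 0, 0, 0, 0, 0, 0, -1])

```text
clock: 3.1
tool_pos: [0.5139, -0.2926, 0.1686]
orientation: [[0.132, 0.991, -0.004], [0.991, -0.132, 0.004], [0.003, -0.005, -1.0]]
contact_force: [0.4, -0.3, 0.5]
finger_gap: 0.0854
```

```bash
python3 to.py green,.09; python3 - <<'E'
from h import *
im,_=robot.get_image("side");cv2.imwrite("pics/side1.png",cv2.resize(im[220:480,180:420],None,fx=2.2,fy=2.2))
E
```

```text
t 3.1 p [ 0.5139 -0.2926  0.1686] xang 1.439 tilt [-0.0042  0.0036] gap 0.0854 F [ 0.4 -0.3  0.5]
green,.09 units of 20mm in tool: [-0.02  0.12  3.93] turn units -0.01
```

View pics/side1.png

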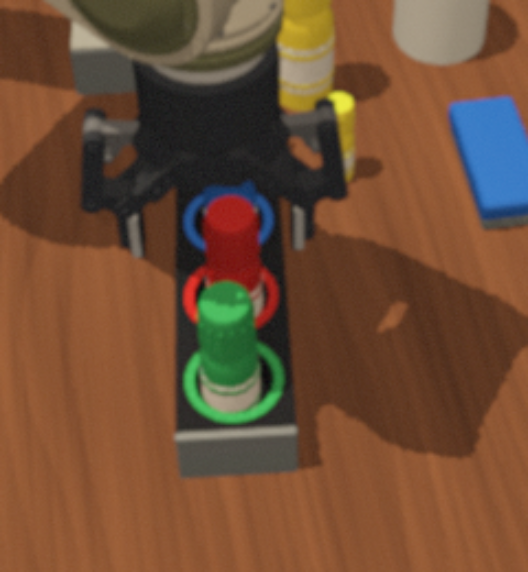

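The crop shows the open jaws straddling the rack line, high above green (cap at about (228,300) in the crop). That fits the measured position, so I'll lower and close.

move_arm(increments=[0, 0, 1, 0, 0, 0, -1, 0, 0, 1, 0, 0, 0, -1, 0, 0, 1, 0, 0, 0, -1, 0, 0, 0.9, 0, 0, 0, -1, 0, 0, 0, 0, 0, 0, 1, 0, 0, 0, 0, 0, 0, 1, 0, 0, 0, 0, 0, 0, 1, 0, 0, 0, 0, 0, 0, 1, 0, 0, 0, 0, 0, 0, 1, 0, 0, 0, 0, 0, 0, 1])

```text
clock: 4.15
tool_pos: [0.5154, -0.2941, 0.0949]
orientation: [[0.13, 0.991, 0.002], [0.991, -0.13, -0.002], [-0.002, 0.002, -1.0]]
contact_force: [-1.0, -0.4, 5.0]
finger_gap: 0.0339
```

move_arm(increments=[0, 0, 0, 0, 0, 0, 1, 0, 0, 0, 0, 0, 0, 1, 0, 0, -0.5, 0, 0, 0, 1])

```text
clock: 4.45
tool_pos: [0.5145, -0.2933, 0.1032]
orientation: [[0.13, 0.991, -0.001], [0.991, -0.13, 0.001], [0.001, -0.001, -1.0]]
contact_force: [-0.3, 1.6, -0.7]
finger_gap: 0.0337
```

```bash
python3 to.py W4,.23 ; python3 - <<'E'
from h import *
im,_=robot.get_image("side");cv2.imwrite("pics/side2.png",cv2.resize(im[220:480,180:420],None,fx=2.2,fy=2.2))
E
```

```text
t 4.45 p [ 0.5145 -0.2933  0.1032] xang 1.44 tilt [-0.0011  0.0009] gap 0.0337 F [-0.3  1.6 -0.7]
W4,.23 units of 20mm in tool: [18.23 -4.16 -6.32] turn units -0.28
```

View pics/side2.png

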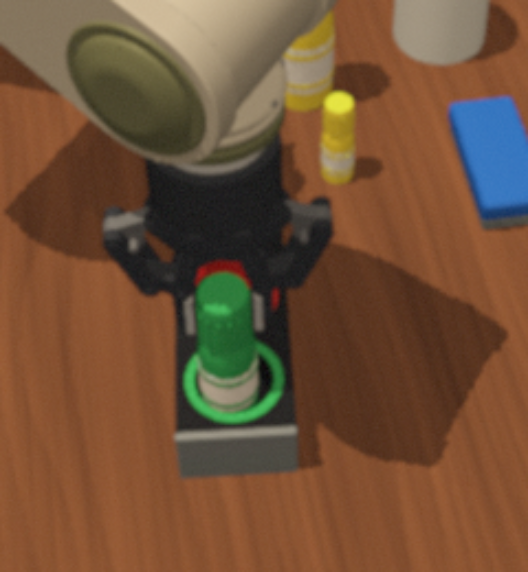

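The cap sits between the pads (crop, about (225,310)), the gap is 34 mm, and green has risen slightly. I'll lift and carry it to well 4.

move_arm(increments=[0, 0, -0.9, 0, 0, 0, 1, 0, 0, -0.9, 0, 0, 0, 1, 0, 0, -0.9, 0, 0, 0, 1, 0, 0, -0.9, 0, 0, 0, 1, 0, 0, -0.9, 0, 0, 0, 1, 0, 0, -0.9, 0, 0, 0, 1, 0, 0, -0.9, 0, 0, 0, 1, 0.4, -0.1, 0, 0, 0, 0, 1, 0.7, -0.15, 0, 0, 0, 0, 1, 0.9, -0.2, 0, 0, 0, 0, 1])

```text
clock: 5.5
tool_pos: [0.5105, -0.2512, 0.228]
orientation: [[0.131, 0.991, -0.002], [0.991, -0.131, 0.001], [0.001, -0.002, -1.0]]
contact_force: [-0.9, 1.3, -1.0]
finger_gap: 0.0335
```

move_arm(increments=[0.9, -0.2, 0, 0, 0, 0, 1, 0.9, -0.2, 0, 0, 0, 0, 1, 0.9, -0.2, 0, 0, 0, 0, 1, 0.9, -0.2, 0, 0, 0, 0, 1, 0.9, -0.2, 0, 0, 0, 0, 1, 0.9, -0.2, 0, 0, 0, 0, 1, 0.9, -0.2, 0, 0, 0, 0, 1, 0.9, -0.2, 0, 0, 0, 0, 1, 0.9, -0.2, 0, 0, 0, 0, 1, 0.9, -0.2, 0, 0, 0, 0, 1])

```text
clock: 6.5
tool_pos: [0.4946, -0.0675, 0.2293]
orientation: [[0.13, 0.991, 0.0], [0.991, -0.13, -0.0], [0.0, 0.0, -1.0]]
contact_force: [0.6, 0.6, -0.5]
finger_gap: 0.0336
```

```bash
python3 to.py W4,.23
```

```text
t 6.5 p [ 0.4946 -0.0675  0.2293] xang 1.44 tilt [ 0.0001 -0.    ] gap 0.0336 F [ 0.6  0.6 -0.5]
W4,.23 units of 20mm in tool: [ 7.16 -1.7  -0.03] turn units -0.28
```

move_arm(increments=[0.9, -0.2, 0, 0, 0, -0.28, 1, 0.9, -0.2, 0, 0, 0, 0, 1, 0.9, -0.2, 0, 0, 0, 0, 1, 0.9, -0.2, 0, 0, 0, 0, 1, 0.9, -0.2, 0, 0, 0, 0, 1, 0.9, -0.2, 0, 0, 0, 0, 1, 0.9, -0.2, 0, 0, 0, 0, 1, 0.6, -0.1, 0, 0, 0, 0, 1, 0.3, 0, 0, 0, 0, 0, 1, 0, 0, 0, 0, 0, 0, 1])

```text
clock: 7.5
tool_pos: [0.481, 0.0779, 0.2293]
orientation: [[0.107, 0.994, 0.0], [0.994, -0.107, -0.0], [-0.0, 0.0, -1.0]]
contact_force: [-0.8, 0.3, -0.2]
finger_gap: 0.0339
```

```bash
python3 to.py W4,.23; python3 - <<'E'
from h import *
im,_=robot.get_image("side");cv2.imwrite("pics/side3.png",cv2.resize(im[60:320,160:440],None,fx=2.2,fy=2.2))
E
```

```text
t 7.5 p [0.481  0.0779 0.2293] xang 1.463 tilt [ 0.0001 -0.    ] gap 0.0339 F [-0.8  0.3 -0.2]
W4,.23 units of 20mm in tool: [ 0.04 -0.08 -0.04] turn units 0.01
```

View pics/side3.png

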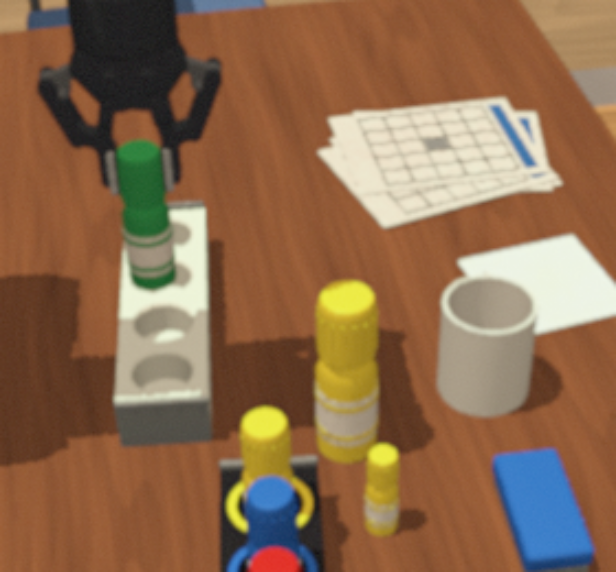

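Green hangs over the white rack at crop (140,150) to (155,280). I'll check its lean against the projection of a vertical axis.

```bash
python3 - <<'E'
from meas import *
print((proj("side",[[.481,.078,.15],[.481,.078,.27]])-[160,60])*2.2)
im,d=robot.get_image("side")
m=colmask(im,"green");m[320:]=0
b=max(blobs(m),key=lambda t:t[1])[0]
P=cloud("side",d)[b];P=P[P[:,2]>.1]
# silhouette axis per row of world height
for lo,hi in((.165,.18),(.235,.25),(.25,.26)):
    q=P[(P[:,2]>lo)&(P[:,2]<hi)];print(lo,len(q),q.mean(0).round(4) if len(q) else "")
E
```

```text
[[152.72862061 270.12097971]
 [137.20465797 141.56246547]]
0.165 0 
0.235 149 [0.4798 0.0572 0.2423]
0.25 110 [0.4789 0.0576 0.255 ]
```

The lean matches vertical. Lowering and releasing.

move_arm(increments=[0.04, -0.08, 0.8, 0, 0, 0, 1, 0, 0, 0.9, 0, 0, 0, 1, 0, 0, 0.9, 0, 0, 0, 1, 0, 0, 0.9, 0, 0, 0, 1, 0, 0, 0.9, 0, 0, 0, 1, 0, 0, 0.9, 0, 0, 0, 1, 0, 0, 0.6, 0, 0, 0, 1, 0, 0, 0.4, 0, 0, 0, 1, 0, 0, 0.2, 0, 0, 0, 1, 0, 0, 0, 0, 0, 0, 1])

```text
clock: 8.6
tool_pos: [0.4796, 0.0783, 0.0992]
orientation: [[0.108, 0.994, -0.0], [0.994, -0.108, 0.0], [-0.0, -0.0, -1.0]]
contact_force: [-1.1, -0.0, -1.0]
finger_gap: 0.0339
```

```bash
python3 to.py W4,.095
```

```text
t 8.6 p [0.4796 0.0783 0.0992] xang 1.462 tilt [-0.0001  0.    ] gap 0.0339 F [-1.1 -0.  -1. ]
W4,.095 units of 20mm in tool: [ 0.03 -0.    0.21] turn units -0.0
```

move_arm(increments=[0, 0, 0.1, 0, 0, 0, 1, 0, 0, 0.1, 0, 0, 0, 1, 0, 0, 0, 0, 0, 0, 1, 0, 0, 0, 0, 0, 0, -1, 0, 0, 0, 0, 0, 0, -1, 0, 0, 0, 0, 0, 0, -1, 0, 0, 0, 0, 0, 0, -1, 0, 0, 0, 0, 0, 0, -1, 0, 0, 0, 0, 0, 0, -1, 0, 0, -0.5, 0, 0, 0, -1])

```text
clock: 9.6
tool_pos: [0.4789, 0.0784, 0.1048]
orientation: [[0.108, 0.994, -0.002], [0.994, -0.108, 0.0], [-0.0, -0.002, -1.0]]
contact_force: [0.4, 0.6, -0.2]
finger_gap: 0.0857
```

move_arm(increments=[0, 0, -0.9, 0, 0, 0, -1, 0, 0, -0.9, 0, 0, 0, -1, 0, 0, -0.9, 0, 0, 0, -1, 0, 0, -0.9, 0, 0, 0, -1, 0, 0, -0.9, 0, 0, 0, -1])

```text
clock: 10.1
tool_pos: [0.4795, 0.0784, 0.1969]
orientation: [[0.108, 0.994, 0.001], [0.994, -0.108, -0.0], [0.0, 0.001, -1.0]]
contact_force: [0.7, 0.1, -1.1]
finger_gap: 0.0852
```

```bash
cat > look.py <<'E'
import sys
from meas import *
im,d=robot.get_image("top");cv2.imwrite(f"pics/{sys.argv[1]}.png",im[150:480,100:560]);P=cloud("top",d)
for c in HUE:
    for b,a,ce in blobs(colmask(im,c)&(P[...,2]>.115)&(P[...,2]<.146)&(d>0),100):
        print(c,a,"z",np.median(P[b][:,2]).round(4),onplane("top",[ce],.133)[0,:2].round(4))
E
python3 look.py top1; python3 to.py red,.205
```

```text
yellow 344 z 0.1328 [ 0.5456 -0.0934]
blue 344 z 0.1327 [ 0.539  -0.1619]
red 361 z 0.1327 [ 0.5315 -0.2257]
t 10.15 p [0.4807 0.0784 0.1996] xang 1.463 tilt [ 0.0055 -0.0005] gap 0.0855 F [ 0.5 -0.   3.1]
red,.205 units of 20mm in tool: [-14.83   4.17  -0.25] turn units 0.29
```

View pics/top1.png

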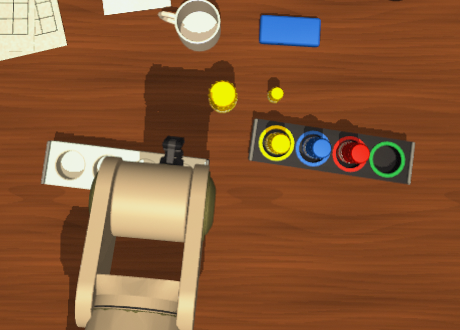

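The arm hides well 4 from above. The remaining three haven't moved (crop: yellow (280,143), blue (319,148), red (355,153)), and the green ring is empty. Next is red.

move_arm(increments=[-0.6, 0.2, 0, 0, 0, 0, -1, -0.95, 0.27, 0, 0, 0, 0, -1, -0.95, 0.27, 0, 0, 0, 0, -1, -0.95, 0.27, 0, 0, 0, 0, -1, -0.95, 0.27, 0, 0, 0, 0, -1, -0.95, 0.27, 0, 0, 0, 0, -1, -0.95, 0.27, 0, 0, 0, 0, -1, -0.95, 0.27, 0, 0, 0, 0, -1, -0.95, 0.27, 0, 0, 0, 0, -1, -0.95, 0.27, 0, 0, 0, 0, -1])

```text
clock: 11.15
tool_pos: [0.5116, -0.1108, 0.1943]
orientation: [[0.108, 0.994, -0.002], [0.994, -0.108, 0.001], [0.0, -0.002, -1.0]]
contact_force: [-1.1, 0.2, 0.5]
finger_gap: 0.0855
```

```bash
python3 to.py red,.2; python3 look.py top2
```

```text
t 11.15 p [ 0.5116 -0.1108  0.1943] xang 1.462 tilt [-0.0015  0.0005] gap 0.0855 F [-1.1  0.2  0.5]
red,.2 units of 20mm in tool: [-5.59  1.61 -0.29] turn units 0.28
red 151 z 0.1324 [ 0.5394 -0.2288]
green 335 z 0.1327 [0.4812 0.0741]
```

View pics/top2.png

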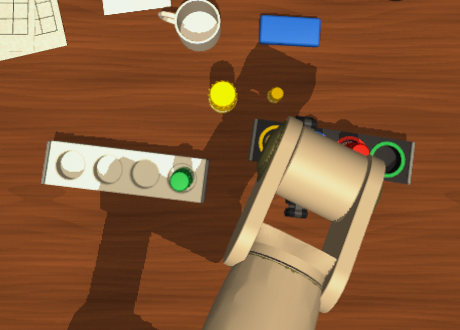

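Green stands in well 4 (crop (180,180)), cap top at z 0.1327 and about 5 mm off centre. That is within tolerance, so I'll continue to red.

move_arm(increments=[-0.93, 0.27, 0, 0, 0, 0, -1, -0.93, 0.27, 0, 0, 0, 0, -1, -0.93, 0.27, 0, 0, 0, 0, -1, -0.93, 0.27, 0, 0, 0, 0, -1, -0.93, 0.27, 0, 0, 0, 0, -1, -0.93, 0.27, 0, 0, 0, 0.28, -1, 0, 0, 0, 0, 0, 0, -1, 0, 0, 0, 0, 0, 0, -1])

```text
clock: 12.0
tool_pos: [0.5321, -0.224, 0.195]
orientation: [[0.13, 0.991, -0.0], [0.991, -0.13, 0.001], [0.001, -0.001, -1.0]]
contact_force: [-0.1, -0.4, 0.4]
finger_gap: 0.0852
```

```bash
python3 to.py red,.0935
```

```text
t 12.0 p [ 0.5321 -0.224   0.195 ] xang 1.44 tilt [-0.0005  0.0006] gap 0.0852 F [-0.1 -0.4  0.4]
red,.0935 units of 20mm in tool: [-0.08 -0.02  5.07] turn units 0.0
```

move_arm(increments=[-0.08, 0, 1, 0, 0, 0, -1, 0, 0, 1, 0, 0, 0, -1, 0, 0, 1, 0, 0, 0, -1, 0, 0, 1, 0, 0, 0, -1, 0, 0, 0.7, 0, 0, 0, -1, 0, 0, 0.37, 0, 0, 0, -1, 0, 0, 0, 0, 0, 0, -1, 0, 0, 0, 0, 0, 0, 1, 0, 0, 0, 0, 0, 0, 1, 0, 0, 0, 0, 0, 0, 1], grip_force=60)

```text
clock: 13.0
tool_pos: [0.5323, -0.2254, 0.0946]
orientation: [[0.13, 0.991, 0.001], [0.991, -0.13, -0.001], [-0.001, 0.001, -1.0]]
contact_force: [0.1, 0.4, -0.1]
finger_gap: 0.0437
```

move_arm(increments=[0, 0, 0, 0, 0, 0, 1, 0, 0, 0, 0, 0, 0, 1, 0, 0, 0, 0, 0, 0, 1, 0, 0, 0, 0, 0, 0, 1])

```text
clock: 13.4
tool_pos: [0.5319, -0.2254, 0.0946]
orientation: [[0.13, 0.991, -0.0], [0.991, -0.13, -0.0], [-0.0, -0.0, -1.0]]
contact_force: [-3.1, -0.1, 5.9]
finger_gap: 0.0334
```

move_arm(increments=[0, 0, -0.5, 0, 0, 0, 1, 0, 0, -0.9, 0, 0, 0, 1, 0, 0, -0.9, 0, 0, 0, 1, 0, 0, -0.9, 0, 0, 0, 1, 0, 0, -0.9, 0, 0, 0, 1, 0, 0, -0.9, 0, 0, 0, 1, 0, 0, -0.9, 0, 0, 0, 1, 0, 0, -0.9, 0, 0, 0, 1, 0, 0, 0, 0, 0, 0, 1])

```text
clock: 14.3
tool_pos: [0.5328, -0.2257, 0.2326]
orientation: [[0.13, 0.991, 0.004], [0.991, -0.13, -0.003], [-0.002, 0.005, -1.0]]
contact_force: [0.2, 0.4, -0.8]
finger_gap: 0.0335
```

```bash
python3 to.py W3,.23
```

```text
t 14.3 p [ 0.5328 -0.2257  0.2326] xang 1.44 tilt [ 0.0043 -0.0027] gap 0.0335 F [ 0.2  0.4 -0.8]
W3,.23 units of 20mm in tool: [18.15 -4.7   0.07] turn units -0.28
```

move_arm(increments=[0.4, -0.1, 0, 0, 0, 0, 1, 0.7, -0.2, 0, 0, 0, 0, 1, 0.9, -0.24, 0, 0, 0, 0, 1, 0.9, -0.24, 0, 0, 0, 0, 1, 0.9, -0.24, 0, 0, 0, 0, 1, 0.9, -0.24, 0, 0, 0, 0, 1, 0.9, -0.24, 0, 0, 0, 0, 1, 0.9, -0.24, 0, 0, 0, 0, 1, 0.9, -0.24, 0, 0, 0, 0, 1, 0.9, -0.24, 0, 0, 0, 0, 1])

```text
clock: 15.3
tool_pos: [0.5092, -0.0531, 0.2299]
orientation: [[0.13, 0.992, 0.0], [0.992, -0.13, 0.0], [0.0, 0.0, -1.0]]
contact_force: [0.4, 0.2, -0.4]
finger_gap: 0.0337
```

move_arm(increments=[0.9, -0.24, 0, 0, 0, 0, 1, 0.9, -0.24, 0, 0, 0, 0, 1, 0.9, -0.24, 0, 0, 0, 0, 1, 0.9, -0.24, 0, 0, 0, 0, 1, 0.9, -0.24, 0, 0, 0, 0, 1, 0.9, -0.24, 0, 0, 0, 0, 1, 0.9, -0.24, 0, 0, 0, 0, 1, 0.9, -0.24, 0, 0, 0, 0, 1, 0.7, -0.2, 0, 0, 0, 0, 1, 0.4, -0.1, 0, 0, 0, -0.28, 1])

```text
clock: 16.3
tool_pos: [0.4867, 0.117, 0.23]
orientation: [[0.106, 0.994, 0.0], [0.994, -0.106, 0.0], [0.0, 0.0, -1.0]]
contact_force: [-0.2, 0.6, 0.2]
finger_gap: 0.0335
```

```bash
python3 to.py W3,.097
```

```text
t 16.3 p [0.4867 0.117  0.23  ] xang 1.465 tilt [0.0001 0.0001] gap 0.0335 F [-0.2  0.6  0.2]
W3,.097 units of 20mm in tool: [ 1.47 -0.15  6.65] turn units 0.03
```

move_arm(increments=[0.6, -0.05, 0, 0, 0, 0, 1, 0.6, -0.05, 0, 0, 0, 0, 1, 0.37, -0.05, 0, 0, 0, 0, 1, 0, 0, 0, 0, 0, 0, 1])

```text
clock: 16.7
tool_pos: [0.4876, 0.1478, 0.2298]
orientation: [[0.107, 0.994, -0.0], [0.994, -0.107, 0.0], [0.0, -0.0, -1.0]]
contact_force: [-0.6, -0.1, -0.3]
finger_gap: 0.0336
```

```bash
python3 to.py W3,.097; python3 - <<'E'
from meas import *
im,d=robot.get_image("side");cv2.imwrite("pics/side4.png",cv2.resize(im[60:260,160:400],None,fx=2.5,fy=2.5))
P=cloud("side",d)
for c,r in(("red",(.24,.26)),("green",(.1,.125))):
    b=colmask(im,c)&(P[...,2]>r[0])&(P[...,2]<r[1])&(P[...,1]>-.05);q=P[b]
    A=np.c_[2*q[:,:2],np.ones(len(q))];s=np.linalg.lstsq(A,(q[:,:2]**2).sum(1),rcond=None)[0]
    print(c,len(q),s[:2].round(4),"r",np.sqrt(s[2]+s[:2]@s[:2]).round(4))
E
```

```text
t 16.7 p [0.4876 0.1478 0.2298] xang 1.464 tilt [-0.0001  0.    ] gap 0.0336 F [-0.6 -0.1 -0.3]
W3,.097 units of 20mm in tool: [-0.07 -0.03  6.64] turn units 0.01
red 200 [0.4863 0.1395] r 0.0151
green 189 [0.4785 0.07  ] r 0.0146
```

View pics/side4.png

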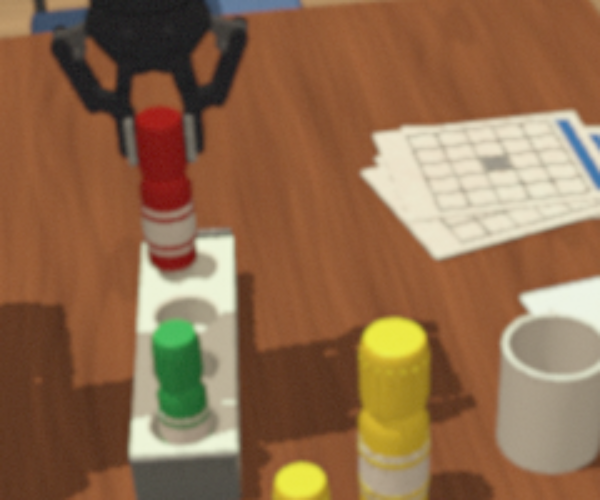

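Red hangs upright above well 3 (crop (165,185)); green stands in well 4 toward the near edge. Both sit about 4–5 mm to the right of the TCP, so I'll bias placements to the left.

move_arm(increments=[0.13, 0, 0.8, 0, 0, 0, 1, 0, 0, 0.9, 0, 0, 0, 1, 0, 0, 0.9, 0, 0, 0, 1, 0, 0, 0.9, 0, 0, 0, 1, 0, 0, 0.9, 0, 0, 0, 1, 0, 0, 0.9, 0, 0, 0, 1, 0, 0, 0.6, 0, 0, 0, 1, 0, 0, 0.4, 0, 0, 0, 1, 0, 0, 0.2, 0, 0, 0, 1, 0, 0, 0.15, 0, 0, 0, 1])

```text
clock: 17.75
tool_pos: [0.4882, 0.1495, 0.097]
orientation: [[0.108, 0.994, 0.001], [0.994, -0.108, 0.0], [0.0, 0.001, -1.0]]
contact_force: [0.3, 1.2, -0.5]
finger_gap: 0.0334
```

move_arm(increments=[0, 0, 0, 0, 0, 0, 1, 0, 0, 0.1, 0, 0, 0, 1, 0, 0, 0, 0, 0, 0, -1, 0, 0, 0, 0, 0, 0, -1, 0, 0, 0, 0, 0, 0, -1, 0, 0, 0, 0, 0, 0, -1, 0, 0, 0, 0, 0, 0, -1, 0, 0, 0, 0, 0, 0, -1, 0, 0, -0.5, 0, 0, 0, -1])

```text
clock: 18.65
tool_pos: [0.4872, 0.1495, 0.1043]
orientation: [[0.108, 0.994, -0.002], [0.994, -0.108, -0.0], [-0.0, -0.002, -1.0]]
contact_force: [0.8, 1.1, 0.6]
finger_gap: 0.0857
```

move_arm(increments=[0, 0, -0.9, 0, 0, 0, -1, 0, 0, -0.9, 0, 0, 0, -1, 0, 0, -0.9, 0, 0, 0, -1, 0, 0, -0.9, 0, 0, 0, -1, 0, 0, -0.9, 0, 0, 0, -1])

```text
clock: 19.15
tool_pos: [0.4879, 0.1496, 0.1965]
orientation: [[0.108, 0.994, 0.001], [0.994, -0.108, 0.0], [0.0, 0.001, -1.0]]
contact_force: [-0.1, 0.1, -1.2]
finger_gap: 0.085
```

```bash
python3 to.py blue,.2
```

```text
t 19.15 p [0.4879 0.1496 0.1965] xang 1.463 tilt [0.0007 0.    ] gap 0.085 F [-0.1  0.1 -1.2]
blue,.2 units of 20mm in tool: [-15.2    4.21  -0.18] turn units 0.29
```

move_arm(increments=[-0.6, 0.2, 0, 0, 0, 0, -1, -0.95, 0.26, 0, 0, 0, 0, -1, -0.95, 0.26, 0, 0, 0, 0, -1, -0.95, 0.26, 0, 0, 0, 0, -1, -0.95, 0.26, 0, 0, 0, 0, -1, -0.95, 0.26, 0, 0, 0, 0, -1, -0.95, 0.26, 0, 0, 0, 0, -1, -0.95, 0.26, 0, 0, 0, 0, -1, -0.95, 0.26, 0, 0, 0, 0, -1, -0.95, 0.26, 0, 0, 0, 0, -1])

```text
clock: 20.15
tool_pos: [0.5183, -0.0393, 0.1944]
orientation: [[0.108, 0.994, -0.001], [0.994, -0.108, 0.0], [0.0, -0.001, -1.0]]
contact_force: [-0.3, -0.2, -0.0]
finger_gap: 0.0855
```

move_arm(increments=[-0.95, 0.26, 0, 0, 0, 0, -1, -0.95, 0.26, 0, 0, 0, 0, -1, -0.95, 0.26, 0, 0, 0, 0, -1, -0.95, 0.26, 0, 0, 0, 0, -1, -0.95, 0.26, 0, 0, 0, 0.15, -1, -0.95, 0.26, 0, 0, 0, 0.14, -1, 0, 0, 0, 0, 0, 0, -1])

```text
clock: 20.85
tool_pos: [0.5369, -0.157, 0.1943]
orientation: [[0.134, 0.991, -0.001], [0.991, -0.134, -0.0], [-0.0, -0.001, -1.0]]
contact_force: [0.3, 0.9, 0.8]
finger_gap: 0.0855
```

```bash
python3 look.py top3; python3 to.py blue,.0935
```

```text
yellow 343 z 0.1327 [ 0.5455 -0.0934]
red 347 z 0.1323 [0.4876 0.1442]
green 329 z 0.1327 [0.4811 0.0742]
t 20.9 p [ 0.5368 -0.1556  0.1944] xang 1.438 tilt [-0.0007  0.0004] gap 0.0856 F [ 0.2 -0.2 -0.1]
blue,.0935 units of 20mm in tool: [-0.28  0.14  5.04] turn units -0.03
```

Red is in well 3, about 2 mm off centre with its cap top at z 0.132. Grasping blue.

move_arm(increments=[-0.28, 0.14, 0.5, 0, 0, 0, -1, 0, 0, 1, 0, 0, 0, -1, 0, 0, 1, 0, 0, 0, -1, 0, 0, 1, 0, 0, 0, -1, 0, 0, 0.9, 0, 0, 0, -1, 0, 0, 0.64, 0, 0, 0, -1, 0, 0, 0, 0, 0, 0, -1, 0, 0, 0, 0, 0, 0, 1, 0, 0, 0, 0, 0, 0, 1, 0, 0, 0, 0, 0, 0, 1])

```text
clock: 21.9
tool_pos: [0.5395, -0.1606, 0.0949]
orientation: [[0.131, 0.991, 0.001], [0.991, -0.131, -0.001], [-0.001, 0.001, -1.0]]
contact_force: [0.5, 0.3, 0.3]
finger_gap: 0.0441
```

move_arm(increments=[0, 0, 0, 0, 0, 0, 1, 0, 0, 0, 0, 0, 0, 1, 0, 0, 0, 0, 0, 0, 1, 0, 0, 0, 0, 0, 0, 1])

```text
clock: 22.3
tool_pos: [0.5392, -0.1606, 0.095]
orientation: [[0.131, 0.991, 0.0], [0.991, -0.131, -0.001], [-0.0, 0.001, -1.0]]
contact_force: [-3.1, -0.5, 5.9]
finger_gap: 0.0337
```

move_arm(increments=[0, 0, -0.5, 0, 0, 0, 1, 0, 0, -0.9, 0, 0, 0, 1, 0, 0, -0.9, 0, 0, 0, 1, 0, 0, -0.9, 0, 0, 0, 1, 0, 0, -0.9, 0, 0, 0, 1, 0, 0, -0.9, 0, 0, 0, 1, 0, 0, -0.9, 0, 0, 0, 1, 0, 0, -0.9, 0, 0, 0, 1, 0, 0, 0, 0, 0, 0, 1])

```text
clock: 23.2
tool_pos: [0.54, -0.1608, 0.2329]
orientation: [[0.131, 0.991, 0.005], [0.991, -0.131, -0.002], [-0.002, 0.005, -1.0]]
contact_force: [0.7, 0.0, -0.7]
finger_gap: 0.0336
```

```bash
python3 to.py W2,.23
```

```text
t 23.2 p [ 0.54   -0.1608  0.2329] xang 1.439 tilt [ 0.0045 -0.0024] gap 0.0336 F [ 0.7  0.  -0.7]
W2,.23 units of 20mm in tool: [18.29 -4.72  0.09] turn units -0.29
```

move_arm(increments=[0.4, -0.1, 0, 0, 0, 0, 1, 0.7, -0.2, 0, 0, 0, 0, 1, 0.9, -0.24, 0, 0, 0, 0, 1, 0.9, -0.24, 0, 0, 0, 0, 1, 0.9, -0.24, 0, 0, 0, 0, 1, 0.9, -0.24, 0, 0, 0, 0, 1, 0.9, -0.24, 0, 0, 0, 0, 1, 0.9, -0.24, 0, 0, 0, 0, 1, 0.9, -0.24, 0, 0, 0, 0, 1, 0.9, -0.24, 0, 0, 0, 0, 1])

```text
clock: 24.2
tool_pos: [0.5161, 0.0121, 0.2299]
orientation: [[0.13, 0.992, -0.0], [0.992, -0.13, 0.0], [0.0, -0.0, -1.0]]
contact_force: [1.0, 0.4, -0.4]
finger_gap: 0.0335
```

move_arm(increments=[0.9, -0.24, 0, 0, 0, 0, 1, 0.9, -0.24, 0, 0, 0, 0, 1, 0.9, -0.24, 0, 0, 0, 0, 1, 0.9, -0.24, 0, 0, 0, 0, 1, 0.9, -0.24, 0, 0, 0, 0, 1, 0.9, -0.24, 0, 0, 0, 0, 1, 0.9, -0.24, 0, 0, 0, 0, 1, 0.9, -0.24, 0, 0, 0, 0, 1, 0.9, -0.2, 0, 0, 0, -0.14, 1, 0.9, -0.1, 0, 0, 0, -0.14, 1])

```text
clock: 25.2
tool_pos: [0.495, 0.1962, 0.23]
orientation: [[0.107, 0.994, -0.0], [0.994, -0.107, 0.0], [0.0, -0.0, -1.0]]
contact_force: [0.6, -0.3, -1.2]
finger_gap: 0.0334
```

move_arm(increments=[0.7, 0, 0, 0, 0, 0, 1, 0.4, 0, 0, 0, 0, 0, 1, 0, 0, 0, 0, 0, 0, 1])

```text
clock: 25.5
tool_pos: [0.4984, 0.217, 0.2299]
orientation: [[0.108, 0.994, -0.0], [0.994, -0.108, -0.0], [-0.0, -0.0, -1.0]]
contact_force: [0.4, -0.8, -0.1]
finger_gap: 0.0333
```

```bash
python3 to.py W2,.097
```

```text
t 25.5 p [0.4984 0.217  0.2299] xang 1.463 tilt [-0.0003 -0.0001] gap 0.0333 F [ 0.4 -0.8 -0.1]
W2,.097 units of 20mm in tool: [-0.16 -0.18  6.65] turn units 0.0
```

move_arm(increments=[0.06, -0.18, 0.6, 0, 0, 0, 1, 0, 0, 0.9, 0, 0, 0, 1, 0, 0, 0.9, 0, 0, 0, 1, 0, 0, 0.9, 0, 0, 0, 1, 0, 0, 0.9, 0, 0, 0, 1, 0, 0, 0.9, 0, 0, 0, 1, 0, 0, 0.7, 0, 0, 0, 1, 0, 0, 0.5, 0, 0, 0, 1, 0, 0, 0.3, 0, 0, 0, 1, 0, 0, 0.15, 0, 0, 0, 1])

```text
clock: 26.5
tool_pos: [0.4952, 0.2174, 0.0949]
orientation: [[0.109, 0.994, -0.0], [0.994, -0.109, -0.0], [-0.0, -0.0, -1.0]]
contact_force: [-3.3, -0.3, 14.4]
finger_gap: 0.0335
```

move_arm(increments=[0, 0, 0, 0, 0, 0, 1, 0, 0, 0, 0, 0, 0, 1, 0, 0, 0, 0, 0, 0, -1, 0, 0, 0, 0, 0, 0, -1, 0, 0, 0, 0, 0, 0, -1, 0, 0, 0, 0, 0, 0, -1, 0, 0, 0, 0, 0, 0, -1, 0, 0, 0, 0, 0, 0, -1, 0, 0, -0.5, 0, 0, 0, -1])

```text
clock: 27.4
tool_pos: [0.4945, 0.2175, 0.1044]
orientation: [[0.109, 0.994, -0.002], [0.994, -0.109, -0.0], [-0.001, -0.002, -1.0]]
contact_force: [0.2, 0.2, 0.5]
finger_gap: 0.0853
```

move_arm(increments=[0, 0, -0.9, 0, 0, 0, -1, 0, 0, -0.9, 0, 0, 0, -1, 0, 0, -0.9, 0, 0, 0, -1, 0, 0, -0.9, 0, 0, 0, -1, 0, 0, -0.9, 0, 0, 0, -1])

```text
clock: 27.9
tool_pos: [0.4952, 0.2176, 0.1967]
orientation: [[0.109, 0.994, 0.001], [0.994, -0.109, 0.0], [0.0, 0.001, -1.0]]
contact_force: [-0.2, 0.6, 0.7]
finger_gap: 0.0852
```

```bash
python3 to.py yellow,.2
```

```text
t 27.9 p [0.4952 0.2176 0.1967] xang 1.462 tilt [0.0008 0.0001] gap 0.0852 F [-0.2  0.6  0.7]
yellow,.2 units of 20mm in tool: [-15.18   4.21  -0.17] turn units 0.27
```

move_arm(increments=[-0.6, 0.2, 0, 0, 0, 0, -1, -0.95, 0.26, 0, 0, 0, 0, -1, -0.95, 0.26, 0, 0, 0, 0, -1, -0.95, 0.26, 0, 0, 0, 0, -1, -0.95, 0.26, 0, 0, 0, 0, -1, -0.95, 0.26, 0, 0, 0, 0, -1, -0.95, 0.26, 0, 0, 0, 0, -1, -0.95, 0.26, 0, 0, 0, 0, -1, -0.95, 0.26, 0, 0, 0, 0, -1, -0.95, 0.26, 0, 0, 0, 0, -1])

```text
clock: 28.9
tool_pos: [0.5254, 0.0286, 0.1944]
orientation: [[0.109, 0.994, -0.001], [0.994, -0.109, 0.0], [-0.0, -0.001, -1.0]]
contact_force: [-0.4, -0.3, 0.3]
finger_gap: 0.0856
```

move_arm(increments=[-0.95, 0.26, 0, 0, 0, 0, -1, -0.95, 0.26, 0, 0, 0, 0, -1, -0.95, 0.26, 0, 0, 0, 0, -1, -0.95, 0.26, 0, 0, 0, 0, -1, -0.95, 0.26, 0, 0, 0, 0.14, -1, -0.95, 0.26, 0, 0, 0, 0.13, -1, -0.3, 0.1, 0, 0, 0, 0, -1, 0, 0, 0, 0, 0, 0, -1])

```text
clock: 29.7
tool_pos: [0.545, -0.0935, 0.1945]
orientation: [[0.131, 0.991, -0.001], [0.991, -0.131, 0.0], [0.0, -0.001, -1.0]]
contact_force: [-0.2, 0.4, 0.1]
finger_gap: 0.0855
```

```bash
python3 look.py top4; python3 to.py yellow,.0935
```

```text
blue 341 z 0.1329 [0.4953 0.2117]
red 352 z 0.1324 [0.4876 0.1443]
green 330 z 0.1329 [0.4811 0.0742]
t 29.75 p [ 0.5451 -0.0928  0.1947] xang 1.44 tilt [-0.0006  0.0004] gap 0.0854 F [0.2 0.2 0.3]
yellow,.0935 units of 20mm in tool: [-0.02  0.04  5.06] turn units 0.0
```

Blue is in well 2, about 2.5 mm off centre. Now yellow.

move_arm(increments=[0, 0.04, 0.5, 0, 0, 0, -1, 0, 0, 1, 0, 0, 0, -1, 0, 0, 1, 0, 0, 0, -1, 0, 0, 1, 0, 0, 0, -1, 0, 0, 0.9, 0, 0, 0, -1, 0, 0, 0.64, 0, 0, 0, -1, 0, 0, 0, 0, 0, 0, -1, 0, 0, 0, 0, 0, 0, 1, 0, 0, 0, 0, 0, 0, 1, 0, 0, 0, 0, 0, 0, 1])

```text
clock: 30.75
tool_pos: [0.5465, -0.093, 0.0951]
orientation: [[0.13, 0.991, 0.001], [0.991, -0.13, -0.001], [-0.0, 0.001, -1.0]]
contact_force: [-0.6, 0.4, -0.3]
finger_gap: 0.0439
```

move_arm(increments=[0, 0, 0, 0, 0, 0, 1, 0, 0, 0, 0, 0, 0, 1, 0, 0, 0, 0, 0, 0, 1, 0, 0, 0, 0, 0, 0, 1])

```text
clock: 31.15
tool_pos: [0.5462, -0.0929, 0.0951]
orientation: [[0.13, 0.991, 0.0], [0.991, -0.13, -0.0], [-0.0, 0.0, -1.0]]
contact_force: [-2.9, 1.3, 4.8]
finger_gap: 0.0334
```

move_arm(increments=[0, 0, -0.5, 0, 0, 0, 1, 0, 0, -0.9, 0, 0, 0, 1, 0, 0, -0.9, 0, 0, 0, 1, 0, 0, -0.9, 0, 0, 0, 1, 0, 0, -0.9, 0, 0, 0, 1, 0, 0, -0.9, 0, 0, 0, 1, 0, 0, -0.9, 0, 0, 0, 1, 0, 0, -0.9, 0, 0, 0, 1, 0, 0, 0, 0, 0, 0, 1])

```text
clock: 32.05
tool_pos: [0.547, -0.0931, 0.2332]
orientation: [[0.13, 0.991, 0.005], [0.991, -0.13, -0.002], [-0.001, 0.005, -1.0]]
contact_force: [-0.0, 0.1, -1.6]
finger_gap: 0.0336
```

```bash
python3 to.py W1,.23
```

```text
t 32.05 p [ 0.547  -0.0931  0.2332] xang 1.44 tilt [ 0.0049 -0.0019] gap 0.0336 F [-0.   0.1 -1.6]
W1,.23 units of 20mm in tool: [18.29 -4.69  0.11] turn units -0.28
```

move_arm(increments=[0.4, -0.1, 0, 0, 0, 0, 1, 0.7, -0.2, 0, 0, 0, 0, 1, 0.9, -0.24, 0, 0, 0, 0, 1, 0.9, -0.24, 0, 0, 0, 0, 1, 0.9, -0.24, 0, 0, 0, 0, 1, 0.9, -0.24, 0, 0, 0, 0, 1, 0.9, -0.24, 0, 0, 0, 0, 1, 0.9, -0.24, 0, 0, 0, 0, 1, 0.9, -0.24, 0, 0, 0, 0, 1, 0.9, -0.24, 0, 0, 0, 0, 1])

```text
clock: 33.05
tool_pos: [0.5228, 0.0794, 0.2294]
orientation: [[0.13, 0.992, -0.002], [0.992, -0.13, 0.0], [0.0, -0.002, -1.0]]
contact_force: [-0.5, 0.4, -0.7]
finger_gap: 0.0336
```

move_arm(increments=[0.9, -0.24, 0, 0, 0, 0, 1, 0.9, -0.24, 0, 0, 0, 0, 1, 0.9, -0.24, 0, 0, 0, 0, 1, 0.9, -0.24, 0, 0, 0, 0, 1, 0.9, -0.24, 0, 0, 0, 0, 1, 0.9, -0.24, 0, 0, 0, 0, 1, 0.9, -0.24, 0, 0, 0, 0, 1, 0.9, -0.24, 0, 0, 0, 0, 1, 0.9, -0.24, 0, 0, 0, -0.14, 1, 0.9, -0.24, 0, 0, 0, -0.14, 1])

```text
clock: 34.05
tool_pos: [0.4981, 0.2638, 0.2294]
orientation: [[0.107, 0.994, -0.002], [0.994, -0.107, -0.0], [-0.001, -0.002, -1.0]]
contact_force: [1.2, 0.4, -1.3]
finger_gap: 0.0335
```

move_arm(increments=[0.7, 0, 0, 0, 0, 0, 1, 0.4, 0, 0, 0, 0, 0, 1, 0, 0, 0, 0, 0, 0, 1])

```text
clock: 34.35
tool_pos: [0.5016, 0.2849, 0.2298]
orientation: [[0.107, 0.994, -0.001], [0.994, -0.107, -0.0], [-0.0, -0.001, -1.0]]
contact_force: [-0.2, -0.3, -0.3]
finger_gap: 0.0335
```

```bash
python3 to.py W1,.097
```

```text
t 34.35 p [0.5016 0.2849 0.2298] xang 1.463 tilt [-0.0006 -0.0002] gap 0.0335 F [-0.2 -0.3 -0.3]
W1,.097 units of 20mm in tool: [-0.16  0.02  6.64] turn units 0.01
```

move_arm(increments=[0.06, 0, 0.6, 0, 0, 0, 1, 0, 0, 0.9, 0, 0, 0, 1, 0, 0, 0.9, 0, 0, 0, 1, 0, 0, 0.9, 0, 0, 0, 1, 0, 0, 0.9, 0, 0, 0, 1, 0, 0, 0.9, 0, 0, 0, 1, 0, 0, 0.7, 0, 0, 0, 1, 0, 0, 0.5, 0, 0, 0, 1, 0, 0, 0.3, 0, 0, 0, 1, 0, 0, 0.12, 0, 0, 0, 1])

```text
clock: 35.35
tool_pos: [0.5018, 0.285, 0.0954]
orientation: [[0.108, 0.994, -0.001], [0.994, -0.108, -0.0], [-0.0, -0.001, -1.0]]
contact_force: [-0.0, -0.5, -0.8]
finger_gap: 0.0336
```

move_arm(increments=[0, 0, 0, 0, 0, 0, 1, 0, 0, 0, 0, 0, 0, 1, 0, 0, 0, 0, 0, 0, -1, 0, 0, 0, 0, 0, 0, -1, 0, 0, 0, 0, 0, 0, -1, 0, 0, 0, 0, 0, 0, -1, 0, 0, 0, 0, 0, 0, -1, 0, 0, 0, 0, 0, 0, -1, 0, 0, -0.5, 0, 0, 0, -1])

```text
clock: 36.25
tool_pos: [0.5013, 0.285, 0.1052]
orientation: [[0.108, 0.994, -0.002], [0.994, -0.108, -0.001], [-0.001, -0.002, -1.0]]
contact_force: [0.2, 0.3, -0.7]
finger_gap: 0.0854
```

move_arm(increments=[0, 0, -0.9, 0, 0, 0, -1, 0, 0, -0.9, 0, 0, 0, -1, 0, 0, -0.9, 0, 0, 0, -1, 0, 0, -0.9, 0, 0, 0, -1, 0, 0, -0.9, 0, 0, 0, -1, 0, 0, -0.9, 0, 0, 0, -1, -0.9, 0, 0, 0, 0, 0, -1, -0.9, 0, 0, 0, 0, 0, -1, -0.9, 0, 0, 0, 0, 0, -1, -0.9, 0, 0, 0, 0, 0, -1])

```text
clock: 37.25
tool_pos: [0.494, 0.213, 0.2147]
orientation: [[0.108, 0.994, 0.001], [0.994, -0.108, 0.0], [0.0, 0.001, -1.0]]
contact_force: [-1.4, -0.3, -0.2]
finger_gap: 0.0849
```

move_arm(increments=[-0.9, 0, 0, 0, 0, 0, -1, -0.9, 0, 0, 0, 0, 0, -1, -0.9, 0, 0, 0, 0, 0, -1, -0.9, 0, 0, 0, 0, 0, -1, -0.9, 0, 0, 0, 0, 0, -1, -0.9, 0, 0, 0, 0, 0, -1, -0.9, 0, 0, 0, 0, 0, -1, -0.9, 0, 0, 0, 0, 0, -1, -0.9, 0, 0, 0, 0, 0, -1, -0.9, 0, 0, 0, 0, 0, -1])

```text
clock: 38.25
tool_pos: [0.4746, 0.034, 0.2147]
orientation: [[0.108, 0.994, 0.001], [0.994, -0.108, -0.0], [-0.0, 0.001, -1.0]]
contact_force: [1.2, -0.4, 0.1]
finger_gap: 0.0856
```

move_arm(increments=[-0.9, 0, 0, 0, 0, 0, -1, -0.9, 0, 0, 0, 0, 0, -1, -0.9, 0, 0, 0, 0, 0, -1, -0.9, 0, 0, 0, 0, 0, -1, -0.9, 0, 0, 0, 0, 0, -1, 0, 0, 0, 0, 0, 0, -1, 0, 0, 0, 0, 0, 0, -1, 0, 0, 0, 0, 0, 0, -1])

```text
clock: 39.05
tool_pos: [0.4651, -0.0541, 0.2142]
orientation: [[0.107, 0.994, 0.0], [0.994, -0.107, 0.0], [0.0, 0.0, -1.0]]
contact_force: [-0.1, -0.3, -0.1]
finger_gap: 0.0855
```

```bash
python3 look.py top5; python3 - <<'E'
from meas import *
im,d=robot.get_image("side");cv2.imwrite("pics/side5.png",im)
c=np.array([.4906,.1803]);ey=np.array([.108,.994]);ex=np.array([.994,-.108])
im,d=robot.get_image("top");P=cloud("top",d)
for k in HUE:
    for b,a,ce in blobs(colmask(im,k)&(P[...,2]>.115)&(P[...,2]<.146)&(d>0),100):
        q=onplane("top",[ce],.133)[0,:2]-c;print(k,"rack x,y mm",(q@ex*1000).round(1),(q@ey*1000).round(1))
E
```

```text
yellow 367 z 0.1324 [0.5009 0.2804]
blue 348 z 0.133 [0.4952 0.2115]
red 348 z 0.1327 [0.4876 0.1442]
green 331 z 0.1328 [0.4813 0.0741]
yellow rack x,y mm -0.4 100.8
blue rack x,y mm 1.2 31.6
red rack x,y mm 0.9 -36.1
green rack x,y mm 2.1 -106.6
```

View pics/top5.png

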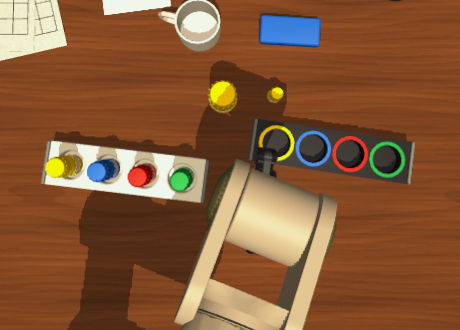

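View pics/side5.png

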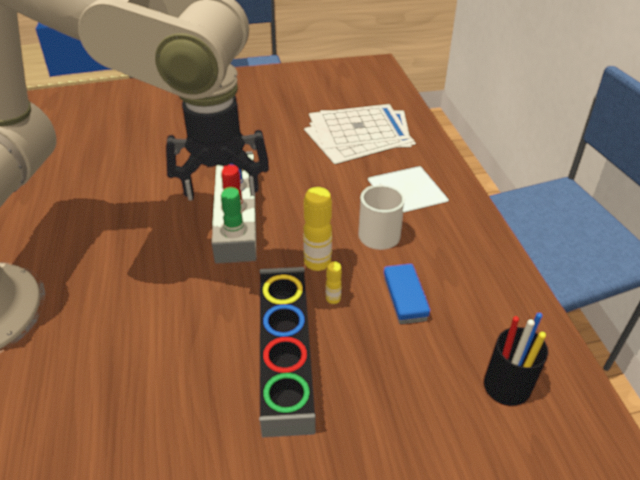

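All four daubers stand in the white rack in the order yellow, blue, red, green (top crop (62,167), (101,171), (141,176), (180,180)). The rings show the same order. The mug and eraser haven't moved, and the gripper is clear. Handing in.

```bash
python3 -c "
from plant import robot
print(robot.hand_in())"
```

```text
the job is handed in; nothing more can be done
None
```

All four daubers are in the white rack in the order the rings show, left to right: yellow, blue, red, green. I handed the job in at about 39 s, and no verdict was reported.

**Position:** my last top-camera check put each dauber within about 2 mm of its well centre across the rack. Along the rack, yellow, blue and red were within 2.5 mm and green was 4.6 mm off; the limit is 12 mm.

**Height and lean:** the cap tops read z = 0.132–0.133 m, which is what a dauber standing on the well floor should read. I did not measure lean in the wells, but the caps looked upright in both views.

**Bystanders:** the mug and the eraser looked unmoved in the pictures, and so did the two loose yellow daubers. The gripper was open and clear of everything.

**One disagreement:** after placing, each dauber read about 5 mm to the right of where the gripper had released it. I don't know why. I shifted the last three placements left to make up for it and left green as it was, since it was within tolerance.

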